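Seat a control lever against the three pins of a checking fixture

TASK

Load the blue control lever into the green checking fixture for its gauge check. Lift it by its hub and set it down flat on the open front part of the fixture's base plate, yellow nose towards the bridge, and let go; then take it by its tail and slide it in under the bridge until the round rim rests against both locating pins and the side of the yellow nose rests against the third pin, all three touching, and let go. Leave the other tools where they lie.

Things in the scene. Friction and masses are not known exactly. Their poses are not given: they have to be found in the camera images.
- lever_centre (a point): Centre of the loose control lever: on its vertical hub axis, 20 mm above its underside (half-way up). +x along the yellow nose, -x along the blue tail, z up. A blue round plate, diameter 90 mm, 16 mm thick, with a round steel hub on top: diameter 36 mm, from 16 to 40 mm above the underside; lift the lever here. 0.45 kg, centre of mass 5 to 10 mm from the hub axis towards the tail.
- lever_nose (a point): Point on the middle line of the lever's yellow nose, 62 mm from the hub axis, 8 mm above the underside, where the clocking pin meets its side. Axes as lever_centre. The nose is a straight bar 16 mm wide, ending 70 mm from the hub axis; as thick as the plate (16 mm) and level with its underside.
- lever_tail (a point): Point on the middle line of the lever's blue tail, 107 mm from the hub axis along -x, 8 mm above the underside: a place to grip it. Axes as lever_centre. The tail is a straight bar 18 mm wide, ending 125 mm from the hub axis; as thick as the plate (16 mm) and level with its underside.
- lever: The loose control lever (plate, hub, nose and tail in one piece), 195 mm long, 40 mm high; origin on the hub axis at its underside, axes as lever_centre.
- seat (a point): Home of lever_centre in the checking fixture, 20 mm above the deck. +x points from the open front into the fixture, z up. The fixture is fixed to the bench: a flat green base plate 150 mm wide (y), 20 mm high, its top the deck on which the lever lies and slides; it reaches from 150 mm in front of this point (-x) to 80 mm behind it (+x).
- pin_left (a point): Left locating pin, steel, diameter 12 mm, standing 18 mm above the deck; this point on its axis at deck height, at x +32.8, y +39.1 mm from seat. The round rim rests against it and the right one when home. Axes as seat.
- pin_right (a point): Right locating pin, like the left one, at x +32.8, y -39.1 mm from seat; point on its axis at deck height. Axes as seat.
- pin_nose (a point): Third pin (clocking pin), like the others, at x +62, y +14 mm from seat; point on its axis at deck height. When home, the +y side of the nose rests against it; with the lever turned a few degrees clockwise seen from above, the nose passes in clear of it. Axes as seat.
- nose_home (a point): Home of lever_nose: 62 mm along +x from seat, 8 mm above the deck, with the nose pointing along seat's +x and its side touching the third pin. Axes as seat.
- bridge (a point): Middle of the underside of the dark steel bridge, straight above seat, 55 mm above the deck. Beam 26 mm wide (x), 17 mm high; the inner faces of its posts are 60 mm to either side (y). A dial gauge stands on it up to 145 mm above the deck, its stem ends 51 mm above the deck. The hub passes below but cannot be held here; the tail stays outside in front. Axes as seat.
- tape_measure: Bystander, to be left where it lies: yellow tape measure lying flat, 66x85x37 mm; origin at the centre of its underside.
- v_block_a: Bystander, to be left where it lies: grey V-block, 50x50x34 mm; origin at the centre of its underside.
- v_block_b: Bystander, to be left where it lies: second grey V-block, 50x50x34 mm; origin at the centre of its underside.
- spanner_13: Bystander, to be left where it lies: double-ended spanner, 33x171x9 mm; origin at the centre of its underside.

How it is judged (in metres and radians):
On the way:
1. the lever lies flat, still and released on the deck in front of the bridge (centre at least 40 mm short of home), nose towards the bridge (its point within 100 mm of seat) (z of lever_centre in the frame of seat between -0.003 and 0.003 m and angle between lever_centre's own z axis and vertical below 0.04 rad and contact force between the fingers and lever below 0.1 N and x of lever_centre in the frame of seat below -0.04 m and horizontal distance between lever_nose and seat below 0.1 m and horizontal distance between lever_centre and seat below 0.17 m and linear speed of lever below 0.02 m/s), for 0.2 s.
At the end, for the whole second after the job is handed in: The lever lies flat on the deck, released and at rest, its rim against both locating pins (centre within 2.5 mm of home) and the side of its nose against the clocking pin (nose point within 3 mm of its home) (z of lever_centre in the frame of seat between -0.003 and 0.003 m and angle between lever_centre's own z axis and vertical below 0.04 rad and contact force between the fingers and lever below 0.1 N and horizontal distance between lever_centre and seat below 0.0025 m and horizontal distance between lever_nose and nose_home below 0.003 m and linear speed of lever below 0.01 m/s); the robot touches nothing.
It fails at once if a bystander is moved by more than 25 mm (distance of any of tape_measure, v_block_a, v_block_b, spanner_13 from where it was at the start of the episode above 0.025 m).
It fails at once if the lever is tipped by more than 35 degrees (angle between lever_centre's own z axis and vertical above 0.61 rad).
It also fails if it takes over 54 s, if anything falls off the work surface, if the arm or the gripper's body presses on something with over 40 N, if the wrist force passes 120 N, or if a joint passes its speed limit or range.

ROBOT

A 6-joint arm with a two-finger parallel gripper is mounted at the origin on a cart in front of the work surface, level with it; the furniture and walls round the work are solid. World frame = base frame: x ahead of the robot, y to its left, z up, the work surface at z = 0. Lengths are in mm, angles in degrees, forces in N, time in s.
With the tool pointing down it reaches from about 425 to 950 mm from the base axis. Payload 14.7 kg.
Tool frame: the origin (TCP) lies on the centre line of the jaws, within the pads' length; the fingertips stand 19 mm ahead of it and the grasp point (between the pads) is the TCP; z points along the fingers, y is the line along which they close (so a half turn about z gives the same grasp; the last joint's range is limited). The gripper opens to 85 mm and grips with 20 to 120 N. Pads are 22 mm wide; open, the fingers measure 114 mm over their backs; the gripper's body (76 mm by 85 mm) begins 54 mm behind the grasp point. The pads swing forward as they close: fully open they stand 13 mm farther back than shut.
Start: joints at [-66.268, 27.513, 91.461, -0, 61.026, -2.67], TCP at [289.046, -582.19, 250.297] pointing down, gripper open.
Joint ranges: [-157.49, 157.49], [-46.99, 117.5], [13.45, 153.17], [-89.5, 269.5], [5.16, 153.95], [-167.48, 167.48]. Speed limits (degrees/s): [108.29, 108.29, 136.94, 172.46, 172.46, 172.46].

INTERFACE

Orientations are given as a 3x3 rotation matrix whose columns are the frame's x, y, z axes.
In Python, from plant import bot gives the robot as it stands.
- The arm moves only by the tool servo_tool, never from a script. Its argument "increments" is a list of rows, each an object with "grip": the opening in per cent of the stroke, from 0 (shut) to 100 (fully open); "travel": the shift along the tool's x, y, z in m, a list of three; "turn": the turn, a rotation vector about the tool's x, y, z in rad, a list of three. A call has 1 to 20 rows; each row shifts and turns the commanded pose from where the row before left it, along the tool's axes as they then stand; what a row does not reach is not made up. A row lasts 1/10 s, in which the tool goes at most 50 mm and 8.59 degrees, less where a joint would pass 70% of its speed; a pose out of reach is approached as far as the arm can. A call with a gripper value outside its range is refused whole. The fingers move at their own pace and stop on an object; the grip force is fixed at half the most. Time passes only in rows, so rows that do not move let the fingers close. It gives the time, the measured TCP pose, the force, the opening and the grip force at its end, in the units of the state.
- bot.observe(): the state, without advancing time (a new reading comes with each control period).
- bot.snapshot(name): name is "scene" or "side" or "wrist"; returns a dict with "pixels" (400x640x3 uint8, red, green, blue), "depth" (400x640 float32, mm along the optical axis (not along the pixel's ray), 0 where there is no reading), "K" (3x3 intrinsics, pixels), "pose" (4x4, takes a point from camera to world coordinates); the wrist camera has in their place "hand_eye" (4x4, takes a point from camera to tool coordinates, whose origin is the TCP and whose axes are the flange's). Camera axes: x right, y down, z forward; pixel columns grow to the right and rows downward; lengths in mm; the calibration is good to about 2 mm. A picture is of the moment at which its call begins: read the wrist's pose just before it.
- bot.sign_off(): hands the job in; it is judged then, once.
Trained networks look in a picture, given as the dict that the camera call returned (one of the last four; its "shot" number tells which), for a name from the list of things; names that differ only in an ending like _2 or _b are one class to them, and where a whole thing is asked for, a point or a joint stands for the part that bears it (a point fixed in the world has none). Each returns a list of dicts, best first, with "score" (0 to 1); they miss things now and then, are a little off and sometimes report something else, mostly with a low value. They report only what shows in the picture. A call takes as long as a camera call.
- bot.trace(picture, query): "pixels" (400x640 bool, what is visible of it).
- bot.landmark_of(picture, query): "centre" ([x, y, z] in mm, in world coordinates, good to about 4 mm: a listed point, or the origin of a listed thing).
The state is a dict: "time_s": time; "joint_positions": joint angles; "dq": joint speeds; "effort": joint torques, N m; "position": TCP position; "tcp_rot": TCP orientation; "ft_force": force on the tool from outside, world axes, zero at the start; "wrist_torque": the same for the moment, N m; "grip_width": finger opening in mm; "finger_force": force on a finger pad.
Only numpy, scipy, OpenCV 4.12 (cv2) and the standard library are available. Lean on these libraries where they do the work, as an engineer would, in place of code of your own. Each camera call takes 0.05 s, during which the arm holds its last target. There are 200 camera calls.

## Working session

There is one attempt and no reset: what is moved stays moved. The work goes in short steps, Python scripts to look and compute and a tool call to move; the robot and the scene stay as the last step left them, time stands still between calls to the robot, and variables do not carry over. Pictures are saved under pics/ and viewed, at most 10 in all, crops included, and the job is handed in when it is done.

Besides the shell and the picture viewer there is one more tool, called after ">>>" by a JSON object that holds its "name" and its "arguments". servo_tool: Moves the arm, as the interface text tells. Its arguments: {"type":"object","properties":{"increments":{"type":"array","items":{"type":"object","properties":{"grip":{"type":"number"},"travel":{"type":"array","items":{"type":"number"}},"turn":{"type":"array","items":{"type":"number"}}}}}},"required":["increments"]}

```bash
mkdir -p pics; cat > h.py <<'E'
import numpy as np, cv2
from plant import bot
def save(p,n): cv2.imwrite('pics/'+n+'.png',cv2.cvtColor(p['pixels'],cv2.COLOR_RGB2BGR))
def lm(p,names):
    for q in names:
        print(q,[(np.round(d['centre'],1).tolist(),round(d['score'],2)) for d in bot.landmark_of(p,q)[:2]])
def pose(p):
    if 'pose' in p: return np.array(p['pose'])
    s=bot.observe(); T=np.eye(4); T[:3,:3]=s['tcp_rot']; T[:3,3]=s['position']; return T@np.array(p['hand_eye'])
def cloud(p):
    d=p['depth']; K=np.array(p['K']); v,u=np.mgrid[:400,:640]
    c=np.stack([(u-K[0,2])/K[0,0]*d,(v-K[1,2])/K[1,1]*d,d],-1); T=pose(p)
    return c@T[:3,:3].T+T[:3,3]
E
python3 - <<'E'
from h import *
s=bot.observe(); print(s['time_s'],np.round(s['tcp_rot'],3).tolist(),s['position'],s['grip_width'])
for n in ['scene','side']:
    p=bot.snapshot(n); save(p,n); print(n,np.round(p['pose'][:3,3]))
    lm(p,['lever_centre','lever_nose','lever_tail','seat','pin_left','pin_right','pin_nose','nose_home','bridge','tape_measure','v_block_a','v_block_b','spanner_13'])
a=[cv2.imread('pics/%s.png'%n) for n in('scene','side')]
cv2.imwrite('pics/both.png',cv2.resize(np.vstack(a),(480,600)) )
E
```

```text
0.0 [[0.896, 0.445, -0.001], [0.445, -0.896, 0.001], [0.0, -0.001, -1.0]] [ 288.89305192 -581.8150774   249.64491954] 84.60056961875951
scene [-130.  700. 1287.]
lever_centre [([464.5, -315.9, 18.4], 0.54)]
lever_nose [([529.1, -322.9, 7.3], 0.63), ([469.8, -315.5, -5.1], 0.25)]
lever_tail [([511.4, 283.5, 0.8], 0.74)]
seat [([646.5, -48.3, 40.3], 0.75)]
pin_left [([678.3, -5.2, 22.0], 0.84)]
pin_right [([685.4, -82.2, 17.1], 0.83)]
pin_nose [([711.1, -26.0, 16.8], 0.93)]
nose_home [([711.8, -45.0, 27.7], 0.66)]
bridge [([646.9, -43.6, 72.0], 0.86)]
tape_measure [([659.8, -277.6, -0.9], 0.91)]
v_block_a [([582.3, 226.8, -1.0], 0.72), ([513.4, 281.7, 0.9], 0.59)]
v_block_b [([582.3, 226.8, -1.0], 0.72), ([513.4, 281.7, 0.9], 0.59)]
spanner_13 [([588.0, 370.0, 1.1], 0.6), ([657.4, -277.4, -1.8], 0.49)]
side [-117. 1143.  766.]
lever_centre [([465.2, -318.1, 23.7], 0.97)]
lever_nose [([524.0, -322.9, 8.3], 0.68)]
lever_tail [([362.7, -300.7, 3.4], 0.63), ([465.6, -314.6, -2.1], 0.27)]
seat [([648.7, -45.8, 42.9], 0.87)]
pin_left [([677.4, -3.6, 22.0], 0.67)]
pin_right [([683.3, -80.8, 20.5], 0.83)]
pin_nose []
nose_home [([713.4, -40.7, 26.4], 0.58), ([708.4, -27.8, 23.7], 0.28)]
bridge [([648.9, -46.8, 74.2], 0.65), ([581.6, 224.6, 2.2], 0.51)]
tape_measure [([654.7, -275.7, -0.1], 0.56)]
v_block_a [([508.3, 280.0, -2.3], 0.8), ([583.0, 224.5, -2.0], 0.71)]
v_block_b [([508.3, 280.0, -2.3], 0.8), ([583.0, 224.5, -2.0], 0.71)]
spanner_13 [([585.2, 370.2, 0.1], 0.6), ([715.5, -41.6, 28.5], 0.36)]
```

View pics/scene.png

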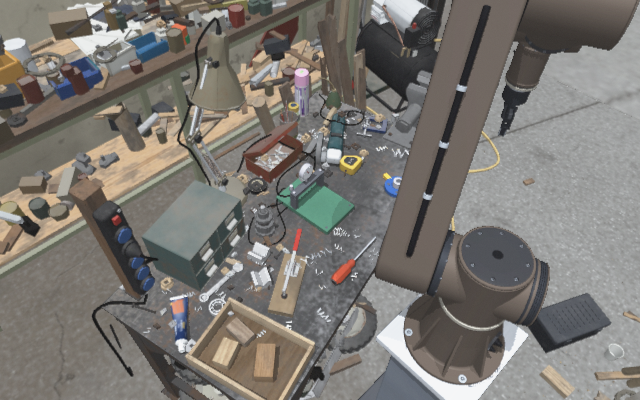

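View pics/side.png

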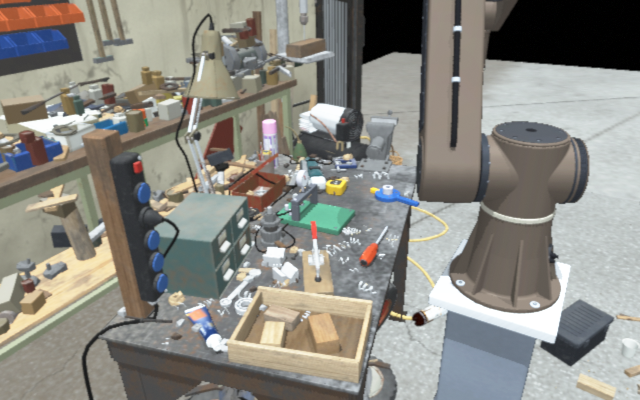

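The scene view shows the blue lever at about (390,185) and the green fixture at (320,200). The side view shows them at (395,195) and (320,215). Next I go above the lever for a close look.

>>> {"name": "servo_tool", "arguments": {"increments": [{"grip":100,"travel":[0,0,0],"turn":[0,0,0.12]},{"grip":100,"travel":[0,0,0],"turn":[0,0,0.12]},{"grip":100,"travel":[0,0,0],"turn":[0,0,0.12]},{"grip":100,"travel":[0,0,0],"turn":[0,0,0.12]},{"grip":100,"travel":[0,0,0],"turn":[0,0,0.12]},{"grip":100,"travel":[0.0137,-0.0287,0.002]},{"grip":100,"travel":[0.0137,-0.0287,0.002]},{"grip":100,"travel":[0.0137,-0.0287,0.002]},{"grip":100,"travel":[0.0137,-0.0287,0.002]},{"grip":100,"travel":[0.0137,-0.0287,0.002]},{"grip":100,"travel":[0.0137,-0.0287,0.002]},{"grip":100,"travel":[0.0137,-0.0287,0.002]},{"grip":100,"travel":[0.0137,-0.0287,0.002]},{"grip":100,"travel":[0.0137,-0.0287,0.002]},{"grip":100,"travel":[0.0137,-0.0287,0.002]},{"grip":100,"travel":[0,0,0]},{"grip":100,"travel":[0,0,0]}]}}

```text
invalid input at $.increments[5]: expected keys grip, travel, turn
```

```bash
cat >> h.py <<'E'
def go(xyz,yaw):
    s=bot.observe(); R=np.array(s['tcp_rot']); y0=np.degrees(np.arctan2(R[1,0],R[0,0]))
    print('travel now',np.round((R.T@(np.array(xyz)-s['position']))/1000,4),'turn z',round(np.radians(y0-yaw),3),'yaw now',round(y0,2),'tcp',np.round(s['position'],1),'t',s['time_s'])
E
python3 - <<'E'
from h import *
p=bot.snapshot('wrist'); save(p,'w1'); print(np.round(p['hand_eye'],3).tolist())
lm(p,['lever_centre','lever_nose','lever_tail'])
C=cloud(p); rgb=p['pixels'].astype(int); 
# hub top
m=(C[...,2]>34)&(C[...,2]<46)&(p['depth']>0)&(np.hypot(C[...,0]-465,C[...,1]+317)<40)
q=C[m]; print('hub',m.sum(),q.mean(0),(q.min(0)+q.max(0))/2,np.ptp(q,axis=0))
b=(C[...,2]>10)&(C[...,2]<22)&(p['depth']>0)&(np.hypot(C[...,0]-465,C[...,1]+317)<140)
q=C[b]; print(len(q),cv2.minAreaRect(q[:,:2].astype(np.float32)),np.median(q[:,2]))
go([465,-317,58],-8)
E
```

```text
[[0.001, -0.951, -0.31, 79.205], [1.0, 0.001, -0.001, -0.32], [0.002, -0.31, 0.951, -123.077], [0.0, 0.0, 0.0, 1.0]]
lever_centre []
lever_nose []
lever_tail []<stdin>:7: RuntimeWarning: Mean of empty slice.
  ret = um.true_divide(
Traceback (most recent call last):
ValueError: zero-size array to reduction operation minimum which has no identity
```

View pics/w1.png

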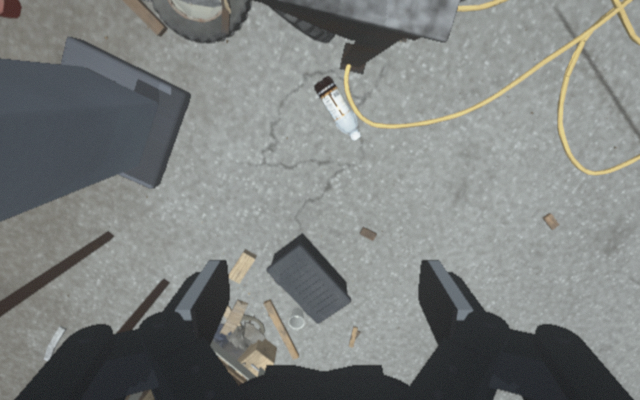

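The move was refused because every row needs all three keys, so the wrist picture (w1) shows only the floor, with the fingers at the bottom near (200,300) and (450,300). I resend it.

>>> {"name": "servo_tool", "arguments": {"increments": [{"grip":100,"travel":[0,0,0],"turn":[0,0,0.12]},{"grip":100,"travel":[0,0,0],"turn":[0,0,0.12]},{"grip":100,"travel":[0,0,0],"turn":[0,0,0.12]},{"grip":100,"travel":[0,0,0],"turn":[0,0,0.12]},{"grip":100,"travel":[0,0,0],"turn":[0,0,0.12]},{"grip":100,"travel":[0.0137,-0.0287,0.002],"turn":[0,0,0]},{"grip":100,"travel":[0.0137,-0.0287,0.002],"turn":[0,0,0]},{"grip":100,"travel":[0.0137,-0.0287,0.002],"turn":[0,0,0]},{"grip":100,"travel":[0.0137,-0.0287,0.002],"turn":[0,0,0]},{"grip":100,"travel":[0.0137,-0.0287,0.002],"turn":[0,0,0]},{"grip":100,"travel":[0.0137,-0.0287,0.002],"turn":[0,0,0]},{"grip":100,"travel":[0.0137,-0.0287,0.002],"turn":[0,0,0]},{"grip":100,"travel":[0.0137,-0.0287,0.002],"turn":[0,0,0]},{"grip":100,"travel":[0.0137,-0.0287,0.002],"turn":[0,0,0]},{"grip":100,"travel":[0.0137,-0.0287,0.002],"turn":[0,0,0]},{"grip":100,"travel":[0,0,0],"turn":[0,0,0]},{"grip":100,"travel":[0,0,0],"turn":[0,0,0]}]}}

```text
time_s: 3.3
position: [464.9, -316.6, 230.4]
tcp_rot: [[0.991, -0.137, 0.0], [-0.137, -0.991, -0.0], [0.0, 0.0, -1.0]]
ft_force: [1.1, -0.5, 0.1]
grip_width: 85.4
finger_force: 0.0
```

```bash
python3 - <<'E'
from h import *
p=bot.snapshot('wrist'); save(p,'w2')
lm(p,['lever_centre','lever_nose','lever_tail'])
C=cloud(p); ok=p['depth']>0
r=np.hypot(C[...,0]-465,C[...,1]+317)
m=(C[...,2]>33)&(C[...,2]<47)&ok&(r<45)
q=C[m]; print('hub',m.sum(),q.mean(0),np.ptp(q,axis=0)) if m.sum() else 0
b=(C[...,2]>9)&(C[...,2]<23)&ok&(r<140)
q=C[b]; print(len(q),cv2.minAreaRect(q[:,:2].astype(np.float32)),np.median(q[:,2]))
go([465,-317,58],-8)
E
```

```text
lever_centre [([463.9, -310.0, 19.6], 0.73)]
lever_nose []
lever_tail [([360.3, -299.8, 4.2], 0.85)]
hub 1018 [ 465.15916911 -314.53161754   39.53818286] [35.21291762 35.15380544  8.75922208]
6008 ((438.82183837890625, -320.9921875), (188.7034149169922, 95.81219482421875), 7.415719509124756) 15.577705163977328
travel now [ 0.0008 -0.0009  0.1724] turn z -0.001 yaw now -8.03 tcp [ 464.1 -317.8  230.4] t 3.5
```

View pics/w2.png

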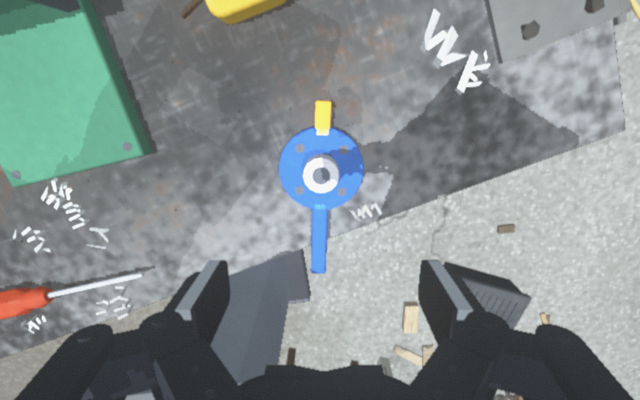

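In w2 the lever lies straight below, hub at (321,175), nose at (323,118) and tail at (319,270). The hub measures (465.2,-314.5) with its top at 39.5 mm, as it should. I descend and grip with the TCP at z≈38.

>>> {"name": "servo_tool", "arguments": {"increments": [{"grip":100,"travel":[0,-0.0025,0.024],"turn":[0,0,0]},{"grip":100,"travel":[0,0,0.034],"turn":[0,0,0]},{"grip":100,"travel":[0,0,0.034],"turn":[0,0,0]},{"grip":100,"travel":[0,0,0.034],"turn":[0,0,0]},{"grip":100,"travel":[0,0,0.03],"turn":[0,0,0]},{"grip":100,"travel":[0,0,0.02],"turn":[0,0,0]},{"grip":100,"travel":[0,0,0.016],"turn":[0,0,0]},{"grip":100,"travel":[0,0,0],"turn":[0,0,0]},{"grip":0,"travel":[0,0,0],"turn":[0,0,0]},{"grip":0,"travel":[0,0,0],"turn":[0,0,0]},{"grip":0,"travel":[0,0,0],"turn":[0,0,0]},{"grip":0,"travel":[0,0,0],"turn":[0,0,0]},{"grip":0,"travel":[0,0,0],"turn":[0,0,0]},{"grip":0,"travel":[0,0,0],"turn":[0,0,0]},{"grip":0,"travel":[0,0,0],"turn":[0,0,0]},{"grip":0,"travel":[0,0,0],"turn":[0,0,0]}]}}

```text
time_s: 5.1
position: [465.3, -315.0, 39.5]
tcp_rot: [[0.99, -0.139, 0.001], [-0.139, -0.99, -0.001], [0.001, 0.001, -1.0]]
ft_force: [-3.7, 0.1, 13.2]
grip_width: 34.2
finger_force: 58.4
```

>>> {"name": "servo_tool", "arguments": {"increments": [{"grip":0,"travel":[0,0,-0.01],"turn":[0,0,0]},{"grip":0,"travel":[0,0,-0.02],"turn":[0,0,0]},{"grip":0,"travel":[0,0,-0.02],"turn":[0,0,0]},{"grip":0,"travel":[0,0,-0.02],"turn":[0,0,0]},{"grip":0,"travel":[0,0,-0.02],"turn":[0,0,0]},{"grip":0,"travel":[0.0023,-0.013,0],"turn":[0,0,0]},{"grip":0,"travel":[0.0045,-0.027,0],"turn":[0,0,0]},{"grip":0,"travel":[0.0045,-0.027,0],"turn":[0,0,0]},{"grip":0,"travel":[0.0045,-0.027,0],"turn":[0,0,0]},{"grip":0,"travel":[0.0045,-0.027,0],"turn":[0,0,0]},{"grip":0,"travel":[0.0045,-0.027,0],"turn":[0,0,0]},{"grip":0,"travel":[0.0045,-0.027,0],"turn":[0,0,0]},{"grip":0,"travel":[0.0045,-0.027,0],"turn":[0,0,0]},{"grip":0,"travel":[0.0045,-0.027,0],"turn":[0,0,0]},{"grip":0,"travel":[0.0045,-0.027,0],"turn":[0,0,0]},{"grip":0,"travel":[0.0022,-0.013,0],"turn":[0,0,0]},{"grip":0,"travel":[0,0,0],"turn":[0,0,-0.09]},{"grip":0,"travel":[0,0,0],"turn":[0,0,-0.09]},{"grip":0,"travel":[0,0,0],"turn":[0,0,0]},{"grip":0,"travel":[0,0,0],"turn":[0,0,0]}]}}

```text
time_s: 7.1
position: [546.4, -54.2, 128.0]
tcp_rot: [[0.999, 0.038, -0.001], [0.038, -0.999, 0.0], [-0.001, -0.0, -1.0]]
ft_force: [-0.1, 0.4, -5.4]
grip_width: 34.3
finger_force: 61.1
```

```bash
python3 - <<'E'
from h import *
p=bot.snapshot('wrist'); save(p,'w3')
lm(p,['lever_centre','lever_nose','lever_tail','seat','pin_left','pin_right','pin_nose','bridge'])
go([547.8,-54,59],2.5)
C=cloud(p)
for u,v in [(320,200),(250,150),(380,150),(200,200)]: print(u,v,np.round(C[v,u]))
E
```

```text
lever_centre [([546.2, -53.3, 106.5], 0.88)]
lever_nose [([608.4, -56.5, 94.8], 0.91)]
lever_tail []
seat [([650.9, -44.5, 73.4], 0.73)]
pin_left []
pin_right [([651.3, -44.1, 76.0], 0.23)]
pin_nose []
bridge [([648.3, -48.0, 75.0], 0.96)]
travel now [ 0.001  -0.0004  0.0693] turn z -0.003 yaw now 2.31 tcp [546.8 -54.4 128.3] t 7.55
320 200 [577. -51. 105.]
250 150 [583.  -0.  18.]
380 150 [587. -92.  19.]
200 200 [538.  45.   0.]
```

View pics/w3.png

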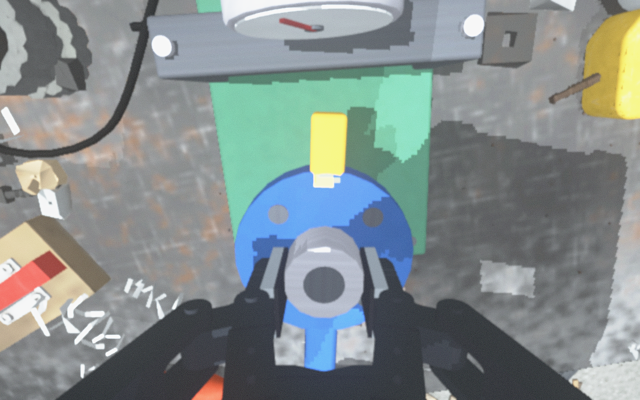

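In w3 the lever hangs level with the hub at (322,285) and the nose at (328,145) pointing at the bridge. The deck reads z≈19. I set it down, let go and rise.

>>> {"name": "servo_tool", "arguments": {"increments": [{"grip":0,"travel":[0.001,0,0.015],"turn":[0,0,0]},{"grip":0,"travel":[0,0,0.02],"turn":[0,0,0]},{"grip":0,"travel":[0,0,0.015],"turn":[0,0,0]},{"grip":0,"travel":[0,0,0.009],"turn":[0,0,0]},{"grip":0,"travel":[0,0,0.005],"turn":[0,0,0]},{"grip":0,"travel":[0,0,0.004],"turn":[0,0,0]},{"grip":0,"travel":[0,0,0],"turn":[0,0,0]}]}}

```text
time_s: 8.25
position: [547.8, -54.3, 60.3]
tcp_rot: [[0.999, 0.041, -0.0], [0.041, -0.999, 0.0], [-0.0, -0.0, -1.0]]
ft_force: [0.1, -0.5, -4.9]
grip_width: 33.8
finger_force: 61.1
```

>>> {"name": "servo_tool", "arguments": {"increments": [{"grip":0,"travel":[0,0,0.001],"turn":[0,0,0]},{"grip":0,"travel":[0,0,0.001],"turn":[0,0,0]},{"grip":0,"travel":[0,0,0],"turn":[0,0,0]}]}}

```text
time_s: 8.55
position: [548.2, -54.4, 59.5]
tcp_rot: [[0.999, 0.041, 0.001], [0.041, -0.999, -0.0], [0.001, 0.0, -1.0]]
ft_force: [-4.3, 1.1, 14.0]
grip_width: 33.9
finger_force: 63.2
```

Contact with the deck shows at about 14 N. I release and rise clear of the hub.

>>> {"name": "servo_tool", "arguments": {"increments": [{"grip":100,"travel":[0,0,0],"turn":[0,0,0]},{"grip":100,"travel":[0,0,0],"turn":[0,0,0]},{"grip":100,"travel":[0,0,0],"turn":[0,0,0]},{"grip":100,"travel":[0,0,0],"turn":[0,0,0]},{"grip":100,"travel":[0,0,0],"turn":[0,0,0]},{"grip":100,"travel":[0,0,0],"turn":[0,0,0]},{"grip":100,"travel":[0,0,-0.02],"turn":[0,0,0]},{"grip":100,"travel":[0,0,-0.03],"turn":[0,0,0]},{"grip":100,"travel":[-0.01,0,-0.03],"turn":[0,0,0]},{"grip":100,"travel":[-0.02,0,-0.03],"turn":[0,0,0]},{"grip":100,"travel":[-0.02,0,-0.03],"turn":[0,0,0]},{"grip":100,"travel":[-0.02,0,-0.03],"turn":[0,0,0]},{"grip":100,"travel":[-0.02,0,-0.02],"turn":[0,0,0]},{"grip":100,"travel":[0,0,0],"turn":[0,0,0]},{"grip":100,"travel":[0,0,0],"turn":[0,0,0]}]}}

```text
time_s: 10.05
position: [458.1, -58.1, 248.6]
tcp_rot: [[0.999, 0.041, 0.001], [0.041, -0.999, -0.0], [0.001, 0.0, -1.0]]
ft_force: [-0.2, -0.1, 0.0]
grip_width: 84.9
finger_force: 0.0
```

```bash
cat > meas.py <<'E'
from h import *
def lever(p,T=None):
    C=cloud(p); ok=p['depth']>0; px=p['pixels'].astype(int)
    z=C[...,2]; R,G,B=px[...,0],px[...,1],px[...,2]
    blue=ok&(B>R+60)&(B>G+30)&(z>28)&(z<44)
    yel=ok&(R>B+80)&(G>B+60)&(z>28)&(z<44)
    return C,ok,blue,yel
E
python3 - <<'E'
from meas import *
p=bot.snapshot('wrist'); save(p,'w4')
lm(p,['lever_centre','lever_nose','lever_tail','seat','pin_left','pin_right','pin_nose','nose_home','bridge'])
C,ok,bl,ye=lever(p)
for n,m in [('blue',bl),('yel',ye)]:
    q=C[m]; print(n,len(q),np.median(q,axis=0))
z=C[...,2]
h=ok&(z>52)&(z<66)&(abs(C[...,0]-548)<40)&(abs(C[...,1]+54)<40); q=C[h]; print('hub',len(q),q.mean(0),np.ptp(q,axis=0))
# plate circle: widest; tail: points >60 behind hub
c=q.mean(0)[:2]; d=C[bl][:,:2]-c; t=d[(np.hypot(*d.T)>60)]; print('tail mean',t.mean(0),len(t),'dir',np.degrees(np.arctan2(-t[:,1].mean(),-t[:,0].mean())))
y=C[ye][:,:2]-c; y=y[np.hypot(*y.T)<80]; print('nose mean',y.mean(0),np.degrees(np.arctan2(*y.mean(0)[::-1])))
px=p['pixels'].astype(int); gr=ok&(px[...,1]>px[...,0]+25)&(px[...,1]>px[...,2]+10)&(abs(z-20)<8)
g=C[gr]; print('deck',len(g),g.min(0),g.max(0),np.median(g[:,2])); print(cv2.minAreaRect(g[:,:2].astype(np.float32)))
go([440,-54,49],1)
E
```

```text
lever_centre [([547.3, -52.2, 41.4], 0.57)]
lever_nose [([609.8, -55.5, 25.6], 0.61)]
lever_tail [([445.2, -55.9, 26.0], 0.91)]
seat []
pin_left []
pin_right []
pin_nose []
nose_home []
bridge []
blue 6684 [537.04521546 -53.59482882  34.6873534 ]
yel 1017 [614.24278103 -60.81617293  33.92295887]
hub 1309 [547.18768549 -53.42078724  58.74812938] [35.43126917 35.14960022  5.12769999]
tail mean [-90.9754939   -0.62719846] 1013 dir 0.394999286553826
nose mean [55.4892341   0.41144281] 0.42483023999736735
deck 11183 [ 491.19995789 -134.84909555   14.82220875] [620.86243107  25.8189577   21.8615539 ] 18.613378309667837
((560.0302734375, -54.595359802246094), (124.84195709228516, 149.9674072265625), 5.676364421844482)
travel now [-0.0175 -0.0046  0.199 ] turn z 0.023 yaw now 2.34 tcp [457.8 -57.9 248. ] t 10.55
```

View pics/w4.png

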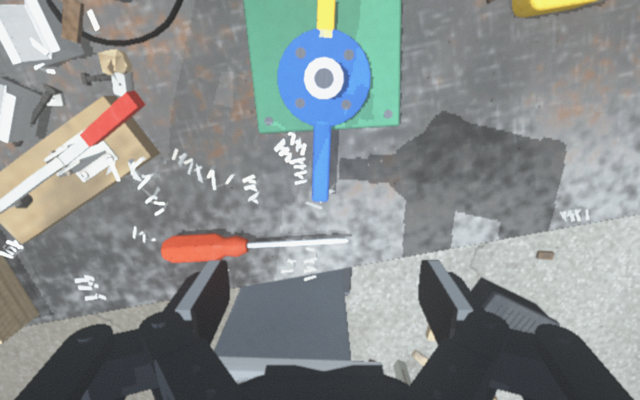

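In w4 the lever lies flat, hub at (323,78) and tail end at (321,198), turned about 5° clockwise in the fixture. That puts the seat at about (647,-46), which agrees with the earlier estimate. The pads must not catch the deck edge, so I check how far the fingertips stand ahead of the TCP.

```bash
python3 - <<'E'
from h import *
p=bot.snapshot('wrist'); d=p['depth']; K=p['K']; v,u=np.mgrid[:400,:640]; H=np.array(p['hand_eye'])
c=np.stack([(u-K[0][2])/K[0][0]*d,(v-K[1][2])/K[1][1]*d,d],-1)@H[:3,:3].T+H[:3,3]
m=(d>0)&(c[...,2]<60)&(abs(c[...,0])<15)&(abs(c[...,1])<62)&(abs(c[...,1])>38)
print(m.sum(), np.percentile(c[m][:,2],[50,95,99,100]))
E
```

```text
17323 [-42.89644805  -3.00374524   3.32990827   7.33130677]
```

The open tips stand about 6 mm ahead of the TCP, so about 19 mm shut. TCP z≈43 will clear the deck. I make a half turn so the wrist camera stays away from the dial gauge, descending partway as I go.

>>> {"name": "servo_tool", "arguments": {"increments": [{"grip":100,"travel":[0,0,0.007],"turn":[0,0,-0.148]},{"grip":100,"travel":[0,0,0.007],"turn":[0,0,-0.148]},{"grip":100,"travel":[0,0,0.007],"turn":[0,0,-0.148]},{"grip":100,"travel":[0,0,0.007],"turn":[0,0,-0.148]},{"grip":100,"travel":[0,0,0.007],"turn":[0,0,-0.148]},{"grip":100,"travel":[0,0,0.007],"turn":[0,0,-0.148]},{"grip":100,"travel":[0,0,0.007],"turn":[0,0,-0.148]},{"grip":100,"travel":[0,0,0.007],"turn":[0,0,-0.148]},{"grip":100,"travel":[0,0,0.007],"turn":[0,0,-0.148]},{"grip":100,"travel":[0,0,0.007],"turn":[0,0,-0.148]},{"grip":100,"travel":[0,0,0.007],"turn":[0,0,-0.148]},{"grip":100,"travel":[0,0,0.007],"turn":[0,0,-0.148]},{"grip":100,"travel":[0,0,0.007],"turn":[0,0,-0.148]},{"grip":100,"travel":[0,0,0.007],"turn":[0,0,-0.148]},{"grip":100,"travel":[0,0,0.007],"turn":[0,0,-0.148]},{"grip":100,"travel":[0,0,0.007],"turn":[0,0,-0.148]},{"grip":100,"travel":[0,0,0.007],"turn":[0,0,-0.148]},{"grip":100,"travel":[0,0,0.007],"turn":[0,0,-0.148]},{"grip":100,"travel":[0,0,0.007],"turn":[0,0,-0.148]},{"grip":100,"travel":[0,0,0.007],"turn":[0,0,-0.148]}]}}

```text
time_s: 12.6
position: [458.0, -58.0, 108.0]
tcp_rot: [[-0.991, 0.134, 0.0], [0.134, 0.991, -0.0], [-0.0, 0.0, -1.0]]
ft_force: [0.7, -0.4, 0.6]
grip_width: 85.5
finger_force: 0.0
```

```bash
python3 - <<'E'
from h import *
go([440.2,-54.1,43],180.4)
p=bot.snapshot('wrist'); lm(p,['lever_tail'])
print(bot.observe()['joint_positions'])
E
```

```text
travel now [0.0182 0.0015 0.065 ] turn z -0.142 yaw now 172.28 tcp [458. -58. 108.] t 12.6
lever_tail [([441.6, -60.5, 26.4], 0.78)]
[-1.09815535e+01  2.54141660e+01  1.23117999e+02 -6.24959507e-04
  3.15318710e+01 -9.30872262e+01]
```

>>> {"name": "servo_tool", "arguments": {"increments": [{"grip":100,"travel":[0,0,0],"turn":[0,0,-0.142]},{"grip":100,"travel":[0.0178,0.004,0.005],"turn":[0,0,0]},{"grip":100,"travel":[0,0,0.025],"turn":[0,0,0]},{"grip":100,"travel":[0,0,0.02],"turn":[0,0,0]},{"grip":100,"travel":[0,0,0.015],"turn":[0,0,0]},{"grip":100,"travel":[0,0,0],"turn":[0,0,0]},{"grip":0,"travel":[0,0,0],"turn":[0,0,0]},{"grip":0,"travel":[0,0,0],"turn":[0,0,0]},{"grip":0,"travel":[0,0,0],"turn":[0,0,0]},{"grip":0,"travel":[0,0,0],"turn":[0,0,0]},{"grip":0,"travel":[0,0,0],"turn":[0,0,0]},{"grip":0,"travel":[0,0,0],"turn":[0,0,0]},{"grip":0,"travel":[0,0,0],"turn":[0,0,0]},{"grip":0,"travel":[0,0,0],"turn":[0,0,0]},{"grip":0,"travel":[0,0,0],"turn":[0,0,0]}]}}

```text
time_s: 14.2
position: [440.2, -54.1, 43.5]
tcp_rot: [[-1.0, -0.001, 0.0], [-0.001, 1.0, -0.0], [-0.0, -0.0, -1.0]]
ft_force: [-1.4, -0.8, 6.2]
grip_width: 16.4
finger_force: 62.8
```

>>> {"name": "servo_tool", "arguments": {"increments": [{"grip":0,"travel":[-0.006,0.0004,0],"turn":[0,0,0]},{"grip":0,"travel":[-0.009,0.0007,0],"turn":[0,0,0]},{"grip":0,"travel":[-0.01,0.0008,0],"turn":[0,0,0]},{"grip":0,"travel":[-0.01,0.0008,0],"turn":[0,0,0]},{"grip":0,"travel":[-0.01,0.0008,0],"turn":[0,0,0]},{"grip":0,"travel":[-0.01,0.0008,0],"turn":[0,0,0]},{"grip":0,"travel":[-0.01,0.0008,0],"turn":[0,0,0]},{"grip":0,"travel":[-0.01,0.0007,0],"turn":[0,0,0]},{"grip":0,"travel":[-0.008,0.0006,0],"turn":[0,0,0]},{"grip":0,"travel":[-0.005,0.0004,0],"turn":[0,0,0]},{"grip":0,"travel":[0,0,0],"turn":[0,0,0]},{"grip":0,"travel":[0,0,0],"turn":[0,0,0]}]}}

```text
time_s: 15.4
position: [526.1, -46.8, 43.9]
tcp_rot: [[-1.0, -0.001, -0.003], [-0.001, 1.0, 0.0], [0.003, 0.0, -1.0]]
ft_force: [-13.0, 1.5, 31.7]
grip_width: 16.2
finger_force: 66.1
```

```bash
python3 - <<'E'
from h import *
for n in ['scene','side']:
    p=bot.snapshot(n); save(p,n+'2')
    lm(p,['lever_centre','lever_nose','lever_tail','seat','pin_left','pin_right','pin_nose'])
s=bot.observe(); print(s['position'],s['ft_force'],s['wrist_torque'])
a=cv2.imread('pics/scene2.png')[150:240,260:380]; b=cv2.imread('pics/side2.png')[170:260,260:380]
cv2.imwrite('pics/c2.png',np.vstack([cv2.resize(x,None,fx=3.3,fy=3.3,interpolation=cv2.INTER_CUBIC) for x in(a,b)]))
E
```

```text
lever_centre [([635.4, -43.5, 40.4], 0.89), ([712.9, -26.9, 20.0], 0.23)]
lever_nose [([700.3, -48.8, 30.8], 0.73)]
lever_tail [([532.1, -46.3, 25.3], 0.87)]
seat [([645.8, -50.9, 43.2], 0.59), ([587.5, 371.6, 0.7], 0.44)]
pin_left [([680.7, -2.6, 20.3], 0.95), ([646.5, -49.9, 39.7], 0.75)]
pin_right [([685.0, -83.2, 16.8], 0.56), ([508.3, 279.2, 3.1], 0.42)]
pin_nose [([712.0, -26.3, 17.3], 0.7)]
lever_centre [([630.3, -52.5, 42.3], 0.97)]
lever_nose [([695.7, -47.0, 25.8], 0.94)]
lever_tail [([527.9, -45.6, 27.6], 0.87)]
seat [([648.6, -42.9, 40.1], 0.6), ([649.1, -47.3, 73.2], 0.4)]
pin_left [([676.5, -3.0, 22.9], 0.97), ([586.4, 370.6, -0.1], 0.23)]
pin_right [([644.8, -44.6, 42.2], 0.38)]
pin_nose [([711.6, -28.9, 21.8], 0.65), ([716.0, -41.3, 27.8], 0.28)]
[526.08228773 -46.78528237  43.93970709] [-14.32029946   1.11469789  30.46851886] [ 0.20462837  2.1812783  -0.03378961]
```

View pics/c2.png

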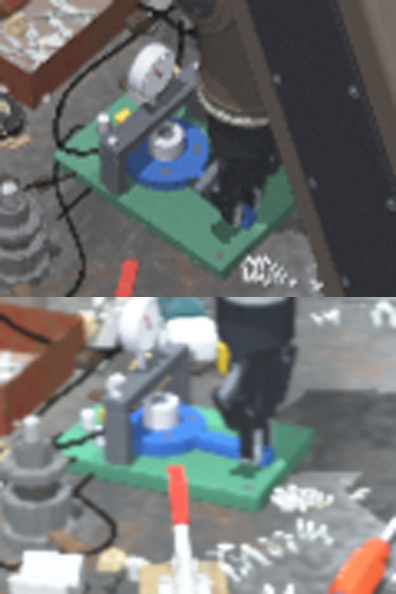

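The lever sits under the bridge, hub just in front of the beam, with about 14 mm left to go. The tool is pressing down with about 31 N, so I relieve that first and then advance.

>>> {"name": "servo_tool", "arguments": {"increments": [{"grip":0,"travel":[0,0,-0.0007],"turn":[0,0,0]},{"grip":0,"travel":[0,0,0],"turn":[0,0,0]}]}}

```text
time_s: 16.4
position: [527.4, -47.0, 44.0]
tcp_rot: [[-1.0, -0.001, -0.001], [-0.001, 1.0, 0.0], [0.001, 0.0, -1.0]]
ft_force: [-4.4, 0.5, 11.4]
grip_width: 16.2
finger_force: 63.5
```

>>> {"name": "servo_tool", "arguments": {"increments": [{"grip":0,"travel":[-0.004,0.0003,-0.0003],"turn":[0,0,0]},{"grip":0,"travel":[-0.004,0.0004,0],"turn":[0,0,0]},{"grip":0,"travel":[-0.001,0.0001,0],"turn":[0,0,0]},{"grip":0,"travel":[0,0,0],"turn":[0,0,0]}]}}

```text
time_s: 16.8
position: [537.6, -46.3, 44.2]
tcp_rot: [[-1.0, -0.001, 0.001], [-0.001, 1.0, -0.0], [-0.001, -0.0, -1.0]]
ft_force: [2.0, 0.6, -2.5]
grip_width: 15.9
finger_force: 61.9
```

>>> {"name": "servo_tool", "arguments": {"increments": [{"grip":0,"travel":[-0.001,0.0001,0],"turn":[0,0,0]},{"grip":0,"travel":[-0.001,0.0001,0],"turn":[0,0,0]},{"grip":0,"travel":[0,0,0],"turn":[0,0,0]}]}}

```text
time_s: 17.1
position: [538.9, -46.1, 44.2]
tcp_rot: [[-1.0, -0.001, -0.0], [-0.001, 1.0, 0.0], [0.0, 0.0, -1.0]]
ft_force: [-0.7, -0.2, -2.3]
grip_width: 15.6
finger_force: 61.9
```

>>> {"name": "servo_tool", "arguments": {"increments": [{"grip":0,"travel":[-0.001,0.0001,0],"turn":[0,0,0]},{"grip":0,"travel":[0,0,0],"turn":[0,0,0]}]}}

```text
time_s: 17.3
position: [539.2, -46.0, 44.1]
tcp_rot: [[-1.0, -0.001, -0.002], [-0.001, 1.0, 0.0], [0.002, 0.0, -1.0]]
ft_force: [-4.0, -0.9, -1.6]
grip_width: 16.1
finger_force: 62.0
```

>>> {"name": "servo_tool", "arguments": {"increments": [{"grip":0,"travel":[-0.001,0.0001,0],"turn":[0,0,0]},{"grip":0,"travel":[0,0,0],"turn":[0,0,0]}]}}

```text
time_s: 17.5
position: [539.4, -45.9, 44.1]
tcp_rot: [[-1.0, -0.001, -0.003], [-0.001, 1.0, 0.0], [0.003, 0.0, -1.0]]
ft_force: [-9.1, -2.3, 1.8]
grip_width: 16.1
finger_force: 62.5
```

Both Fx and Fy rose, so the rim has reached the pins at TCP x≈539. Now I turn the lever counter-clockwise about its centre in steps, bringing the nose to the clocking pin.

>>> {"name": "servo_tool", "arguments": {"increments": [{"grip":0,"travel":[0,-0.00187,0],"turn":[0,0,-0.0175]},{"grip":0,"travel":[0,-0.00187,0],"turn":[0,0,-0.0175]},{"grip":0,"travel":[0,-0.00187,0],"turn":[0,0,-0.0175]},{"grip":0,"travel":[0,0,0],"turn":[0,0,0]},{"grip":0,"travel":[0,0,0],"turn":[0,0,0]}]}}

```text
time_s: 18.0
position: [540.4, -51.6, 44.1]
tcp_rot: [[-0.999, -0.053, -0.001], [-0.053, 0.999, 0.0], [0.001, 0.0, -1.0]]
ft_force: [-4.9, -4.2, -1.3]
grip_width: 16.0
finger_force: 62.0
```

```bash
cat > st.py <<'E'
from h import *
s=bot.observe(); R=np.array(s['tcp_rot']); y=np.arctan2(R[1,0],R[0,0])+np.pi
c=np.array(s['position'][:2])+107*np.array([np.cos(y),np.sin(y)])
print(s['time_s'],'F',np.round(s['ft_force'],1),'M',np.round(s['wrist_torque'],2),'p',np.round(s['position'],1),'yaw',np.round((np.degrees(y)+180)%360-180,2),'c',np.round(c,1))
E
python3 st.py
```

```text
18.0 F [-4.9 -4.2 -1.3] M [-0.53  0.75 -0.37] p [540.4 -51.6  44.1] yaw 3.05 c [647.3 -45.9]
```

>>> {"name": "servo_tool", "arguments": {"increments": [{"grip":0,"travel":[0,-0.00187,0],"turn":[0,0,-0.0175]},{"grip":0,"travel":[0,0,0],"turn":[0,0,0]},{"grip":0,"travel":[0,0,0],"turn":[0,0,0]}]}}

```text
time_s: 18.3
position: [540.5, -53.5, 44.1]
tcp_rot: [[-0.997, -0.071, -0.001], [-0.071, 0.997, 0.0], [0.001, 0.0, -1.0]]
ft_force: [-5.3, -3.5, -1.3]
grip_width: 16.2
finger_force: 62.0
```

```bash
python3 st.py
```

```text
18.3 F [-5.3 -3.5 -1.3] M [-0.51  0.81 -0.35] p [540.5 -53.5  44.1] yaw 4.07 c [647.2 -45.9]
```

>>> {"name": "servo_tool", "arguments": {"increments": [{"grip":0,"travel":[0,-0.00093,0],"turn":[0,0,-0.0087]},{"grip":0,"travel":[0,0,0],"turn":[0,0,0]},{"grip":0,"travel":[0,0,0],"turn":[0,0,0]}]}}

```text
time_s: 18.6
position: [540.6, -54.4, 44.1]
tcp_rot: [[-0.997, -0.08, -0.001], [-0.08, 0.997, 0.0], [0.001, 0.0, -1.0]]
ft_force: [-4.8, -3.0, -1.7]
grip_width: 16.2
finger_force: 62.0
```

```bash
python3 st.py
```

```text
18.6 F [-4.8 -3.  -1.7] M [-0.47  0.78 -0.39] p [540.6 -54.4  44.1] yaw 4.57 c [647.2 -45.8]
```

>>> {"name": "servo_tool", "arguments": {"increments": [{"grip":0,"travel":[0,-0.00093,0],"turn":[0,0,-0.0087]},{"grip":0,"travel":[0,0,0],"turn":[0,0,0]},{"grip":0,"travel":[0,0,0],"turn":[0,0,0]}]}}

```text
time_s: 18.9
position: [540.6, -55.3, 44.1]
tcp_rot: [[-0.996, -0.088, -0.001], [-0.088, 0.996, 0.0], [0.001, 0.0, -1.0]]
ft_force: [-5.4, -2.4, -1.4]
grip_width: 16.1
finger_force: 62.1
```

```bash
python3 st.py
```

```text
18.9 F [-5.4 -2.4 -1.4] M [-0.47  0.76 -0.36] p [540.6 -55.3  44.1] yaw 5.07 c [647.2 -45.8]
```

>>> {"name": "servo_tool", "arguments": {"increments": [{"grip":0,"travel":[0,-0.00093,0],"turn":[0,0,-0.0087]},{"grip":0,"travel":[0,0,0],"turn":[0,0,0]},{"grip":0,"travel":[0,0,0],"turn":[0,0,0]}]}}

```text
time_s: 19.2
position: [540.7, -56.2, 44.1]
tcp_rot: [[-0.995, -0.097, -0.001], [-0.097, 0.995, 0.0], [0.001, 0.0, -1.0]]
ft_force: [-5.0, -2.6, -0.6]
grip_width: 16.2
finger_force: 62.1
```

```bash
python3 st.py
```

```text
19.2 F [-5.  -2.6 -0.6] M [-0.48  0.76 -0.42] p [540.7 -56.2  44.1] yaw 5.57 c [647.2 -45.9]
```

>>> {"name": "servo_tool", "arguments": {"increments": [{"grip":0,"travel":[0,-0.00093,0],"turn":[0,0,-0.0087]},{"grip":0,"travel":[0,0,0],"turn":[0,0,0]},{"grip":0,"travel":[0,0,0],"turn":[0,0,0]}]}}

```text
time_s: 19.5
position: [540.8, -57.2, 44.1]
tcp_rot: [[-0.994, -0.106, -0.001], [-0.106, 0.994, 0.0], [0.001, 0.0, -1.0]]
ft_force: [-5.5, -3.8, -1.5]
grip_width: 16.2
finger_force: 62.1
```

```bash
python3 st.py
```

```text
19.5 F [-5.5 -3.8 -1.5] M [-0.49  0.75 -0.42] p [540.8 -57.2  44.1] yaw 6.07 c [647.2 -45.9]
```

>>> {"name": "servo_tool", "arguments": {"increments": [{"grip":0,"travel":[0,-0.00093,0],"turn":[0,0,-0.0087]},{"grip":0,"travel":[0,0,0],"turn":[0,0,0]},{"grip":0,"travel":[0,0,0],"turn":[0,0,0]}]}}

```text
time_s: 19.8
position: [540.8, -58.0, 44.1]
tcp_rot: [[-0.993, -0.114, -0.002], [-0.114, 0.993, 0.0], [0.001, 0.0, -1.0]]
ft_force: [-4.7, -1.9, -1.0]
grip_width: 15.8
finger_force: 62.1
```

```bash
python3 st.py
```

```text
19.8 F [-4.7 -1.9 -1. ] M [-0.28  0.77 -0.5 ] p [540.8 -58.   44.1] yaw 6.56 c [647.1 -45.8]
```

>>> {"name": "servo_tool", "arguments": {"increments": [{"grip":0,"travel":[0,-0.00093,0],"turn":[0,0,-0.0087]},{"grip":0,"travel":[0,0,0],"turn":[0,0,0]},{"grip":0,"travel":[0,0,0],"turn":[0,0,0]}]}}

```text
time_s: 20.1
position: [540.8, -58.8, 44.1]
tcp_rot: [[-0.992, -0.123, -0.002], [-0.123, 0.992, 0.0], [0.002, 0.001, -1.0]]
ft_force: [-5.5, -0.3, -1.6]
grip_width: 16.4
finger_force: 62.2
```

```bash
python3 st.py
```

```text
20.1 F [-5.5 -0.3 -1.6] M [-0.1   0.86 -0.61] p [540.8 -58.8  44.1] yaw 7.05 c [647.  -45.7]
```

Since a yaw of about 6°, Fy has been rising and Mz falling, so the nose is against the clocking pin. I push slightly into the locating pins, then check.

>>> {"name": "servo_tool", "arguments": {"increments": [{"grip":0,"travel":[-0.0006,0,0],"turn":[0,0,0]},{"grip":0,"travel":[0,0,0],"turn":[0,0,0]},{"grip":0,"travel":[-0.0006,0,0],"turn":[0,0,0]},{"grip":0,"travel":[0,0,0],"turn":[0,0,0]},{"grip":0,"travel":[0,0,0],"turn":[0,0,0]}]}}

```text
time_s: 20.6
position: [540.9, -58.7, 44.0]
tcp_rot: [[-0.992, -0.123, -0.004], [-0.123, 0.992, 0.001], [0.004, 0.001, -1.0]]
ft_force: [-11.7, -2.7, 5.1]
grip_width: 16.1
finger_force: 63.0
```

```bash
python3 st.py
```

```text
20.6 F [-11.7  -2.7   5.1] M [-0.61  1.86 -0.63] p [540.9 -58.7  44. ] yaw 7.05 c [647.1 -45.6]
```

>>> {"name": "servo_tool", "arguments": {"increments": [{"grip":100,"travel":[0,0,0],"turn":[0,0,0]},{"grip":100,"travel":[0,0,0],"turn":[0,0,0]},{"grip":100,"travel":[0,0,0],"turn":[0,0,0]},{"grip":100,"travel":[0,0,0],"turn":[0,0,0]},{"grip":100,"travel":[0,0,0],"turn":[0,0,0]},{"grip":100,"travel":[0,0,-0.01],"turn":[0,0,0]},{"grip":100,"travel":[0,0,-0.03],"turn":[0,0,0]},{"grip":100,"travel":[0.005,0,-0.03],"turn":[0,0,0]},{"grip":100,"travel":[0.005,0,-0.03],"turn":[0,0,0]},{"grip":100,"travel":[0.005,0,-0.03],"turn":[0,0,0]},{"grip":100,"travel":[0.005,0,-0.03],"turn":[0,0,0]},{"grip":100,"travel":[0,0,-0.03],"turn":[0,0,0]},{"grip":100,"travel":[0,0,-0.03],"turn":[0,0,0]},{"grip":100,"travel":[0,0,-0.02],"turn":[0,0,0.14]},{"grip":100,"travel":[0,0,0],"turn":[0,0,0.148]},{"grip":100,"travel":[0,0,0],"turn":[0,0,0.148]},{"grip":100,"travel":[0,0,0],"turn":[0,0,0.148]},{"grip":100,"travel":[0,0,0],"turn":[0,0,0.148]},{"grip":100,"travel":[0,0,0],"turn":[0,0,0.148]},{"grip":100,"travel":[0,0,0],"turn":[0,0,0.148]}]}}

```text
time_s: 22.6
position: [522.9, -61.2, 285.0]
tcp_rot: [[-0.613, 0.79, 0.0], [0.79, 0.613, -0.0], [-0.0, 0.0, -1.0]]
ft_force: [-0.6, 0.3, -0.1]
grip_width: 85.5
finger_force: 0.0
```

>>> {"name": "servo_tool", "arguments": {"increments": [{"grip":100,"travel":[0,0,0],"turn":[0,0,0.148]},{"grip":100,"travel":[0,0,0],"turn":[0,0,0.148]},{"grip":100,"travel":[0,0,0],"turn":[0,0,0.148]},{"grip":100,"travel":[0,0,0],"turn":[0,0,0.148]},{"grip":100,"travel":[0,0,0],"turn":[0,0,0.148]},{"grip":100,"travel":[0,0,0],"turn":[0,0,0.148]},{"grip":100,"travel":[0,0,0],"turn":[0,0,0.148]},{"grip":100,"travel":[0,0,0],"turn":[0,0,0.148]},{"grip":100,"travel":[0,0,0],"turn":[0,0,0.148]},{"grip":100,"travel":[0,0,0],"turn":[0,0,0.148]},{"grip":100,"travel":[0,0,0],"turn":[0,0,0.148]},{"grip":100,"travel":[0,0,0],"turn":[0,0,0.148]},{"grip":100,"travel":[0,0,0],"turn":[0,0,0.148]},{"grip":100,"travel":[0,0,0],"turn":[0,0,0.148]},{"grip":100,"travel":[0,0,0],"turn":[0,0,0]},{"grip":100,"travel":[0,0,0],"turn":[0,0,0]}]}}

```text
time_s: 24.2
position: [523.0, -61.2, 284.8]
tcp_rot: [[0.986, 0.169, 0.0], [0.169, -0.986, -0.0], [0.0, 0.0, -1.0]]
ft_force: [-0.5, 0.8, -1.0]
grip_width: 85.7
finger_force: 0.0
```

```bash
python3 - <<'E'
from meas import *
p=bot.snapshot('wrist'); save(p,'w5')
go([560,-50,300],5)
lm(p,['lever_centre','lever_nose','lever_tail','pin_left','pin_right','pin_nose','nose_home'])
C,ok,bl,ye=lever(p); px=p['pixels'].astype(int); z=C[...,2]
gr=ok&(px[...,1]>px[...,0]+25)&(px[...,1]>px[...,2]+10)&(abs(z-20)<8)
g=C[gr]; print('deck',len(g),np.median(g[:,2]),cv2.minAreaRect(g[:,:2].astype(np.float32)))
t=C[bl][:,:2]; t=t[(t[:,0]<590)]; v=cv2.fitLine(t.astype(np.float32),cv2.DIST_L2,0,.01,.01).ravel(); print('tail',len(t),np.degrees(np.arctan2(v[1],v[0])),v[2:],t.min(0))
E
```

```text
travel now [ 0.0383 -0.0048 -0.0153] turn z 0.082 yaw now 9.72 tcp [523.  -61.2 284.7] t 24.25
lever_centre [([646.9, -47.4, 39.6], 0.69), ([584.7, 229.8, 5.5], 0.57)]
lever_nose []
lever_tail [([544.4, -60.6, 24.4], 0.9), ([679.5, -5.5, 21.3], 0.48)]
pin_left []
pin_right [([683.0, -87.3, 21.9], 0.67)]
pin_nose []
nose_home [([644.1, -45.5, 42.9], 0.68)]
deck 12846 19.063332132155267 ((595.9097900390625, -51.661964416503906), (196.10720825195312, 150.03944396972656), 5.658690929412842)
tail 945 5.9459233 [558.0774  -55.74749] [523.66605425 -67.18565839]
```

View pics/w5.png

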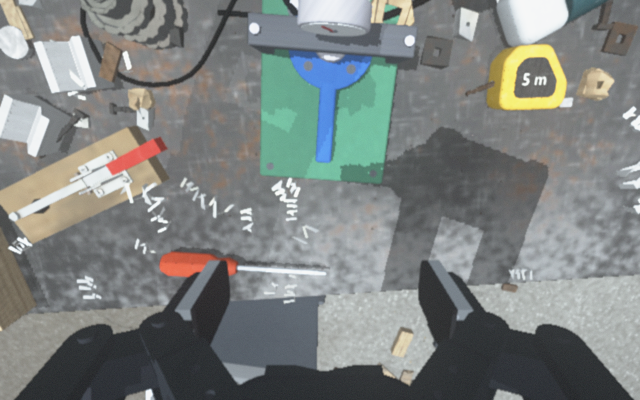

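In w5 the tail lies along the fixture, end at (325,158), rim tucked under the bridge. The tail angle is 5.95° against the deck's 5.66°, and the sideways offset is 0.2 mm. One look from further in shows the pins and nose.

>>> {"name": "servo_tool", "arguments": {"increments": [{"grip":100,"travel":[0.01,0,-0.005],"turn":[0,0,0]},{"grip":100,"travel":[0.025,0,-0.01],"turn":[0,0,0]},{"grip":100,"travel":[0.025,0,-0.005],"turn":[0,0,0.04]},{"grip":100,"travel":[0.025,0,0],"turn":[0,0,0.03]},{"grip":100,"travel":[0.025,0,0],"turn":[0,0,0]},{"grip":100,"travel":[0.01,0,0],"turn":[0,0,0]},{"grip":100,"travel":[0,0,0],"turn":[0,0,0]},{"grip":100,"travel":[0,0,0],"turn":[0,0,0]}]}}

```text
time_s: 25.4
position: [641.3, -44.9, 304.1]
tcp_rot: [[0.995, 0.095, -0.001], [0.095, -0.995, 0.0], [-0.001, -0.0, -1.0]]
ft_force: [-0.2, -0.0, 0.4]
grip_width: 85.1
finger_force: 0.0
```

```bash
python3 - <<'E'
from meas import *
p=bot.snapshot('wrist'); save(p,'w6')
lm(p,['lever_centre','lever_nose','lever_tail','pin_left','pin_right','pin_nose'])
C,ok,bl,ye=lever(p); z=C[...,2]; px=p['pixels'].astype(int)
gr=ok&(px[...,1]>px[...,0]+25)&(px[...,1]>px[...,2]+10)&(abs(z-20)<8)
g=C[gr]; print('deck',cv2.minAreaRect(g[:,:2].astype(np.float32)),g[:,0].min(),g[:,0].max())
y=C[ye]; y=y[(abs(y[:,0]-700)<40)&(abs(y[:,1]+42)<30)]; print('nose',len(y),cv2.minAreaRect(y[:,:2].astype(np.float32)) if len(y)>9 else'',y.mean(0))
a=cv2.imread('pics/w6.png'); v,u=np.where(ye&(abs(C[...,0]-700)<40)&(abs(C[...,1]+42)<30)); print(u.mean(),v.mean())
u0,v0=int(u.mean()),int(v.mean()); a=a[max(0,v0-60):v0+90,max(0,u0-80):u0+80]; cv2.imwrite('pics/w6c.png',cv2.resize(a,None,fx=3.8,fy=3.8,interpolation=cv2.INTER_CUBIC))
E
```

```text
lever_centre [([645.0, -47.6, 40.7], 0.75), ([714.9, -40.6, 28.9], 0.57)]
lever_nose [([710.4, -41.8, 27.4], 0.57)]
lever_tail [([545.8, -63.1, 24.3], 0.7), ([647.0, -44.7, 76.2], 0.49)]
pin_left [([678.2, -6.6, 19.9], 0.71)]
pin_right [([682.1, -85.4, 20.2], 0.59)]
pin_nose [([711.7, -27.9, 18.3], 0.71)]
deck ((614.0504150390625, -49.89496612548828), (229.3289031982422, 149.92581176757812), 5.658846378326416) 493.4253738044794 733.8039392424765
nose 312 ((704.1870727539062, -40.49275207519531), (25.617666244506836, 14.964491844177246), 5.850534915924072) [704.69526108 -40.87926869  35.97279227]
325.8878205128205 105.21794871794872
```

View pics/w6c.png

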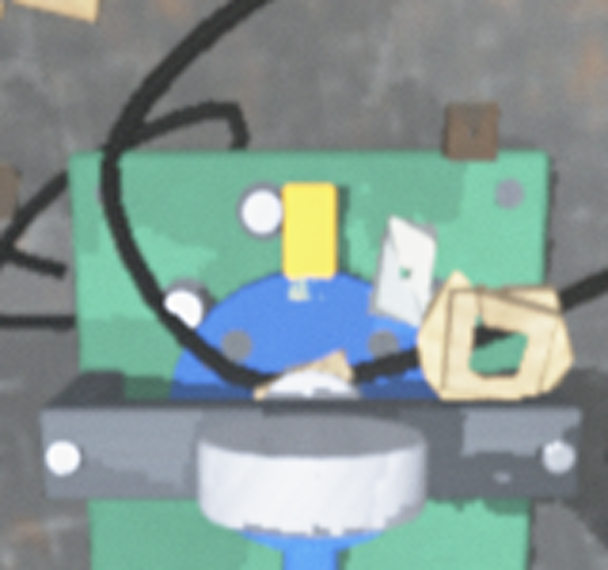

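In the last crop the yellow nose touches the clocking pin at (262,212) and the rim touches the left pin at (187,305). The right pin is hidden from view. Nose yaw is 5.85° against the deck's 5.66°, and the nose point is within about 1 mm of home. I hand in.

```bash
python3 -c "
from plant import bot
print(bot.sign_off())"
```

```text
the job is handed in; nothing more can be done
None
```

The lever is under the bridge, flat and released, and the job is handed in (the hand-in returned no verdict). The nose is visibly against its pin and the rim against the left locating pin. I judged contact on the right pin, which was hidden from view, from the push force and the measured position, about 1 mm from home.

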